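# Load a vial and index the sample carousel

### The job

Stand the loose capped vial fully down and upright in the carousel's one empty holder and let go of it. Then push the carousel round anticlockwise (seen from above) by one of its steel pegs until the sprung index pin drops into the next notch, and lean it gently up against its stop with a push of about 13 N for half a second, never forcing it, then leave it resting there with the pin in. Do not disturb the other glassware.

Things in the scene. Friction and masses are not known exactly. Their poses are not given: they have to be found in the camera images.
- vial: the loose sample vial: clear glass with a white cap, upright cylinder 28 mm across and 70 mm tall (the cap is its top 16 mm, the same width), 45 g, standing on the bench to the right of the carousel. Origin at the centre of its underside, z up its axis.
- base: sample carousel's fixed base. Origin at bench level on the vertical turning axis; x points to the white reader (110 mm wide, 95 mm tall, 147 to 233 mm out, on the far side); z up. On it turns an aluminium disc of 130 mm radius, top 40 mm above the bench, with six black holders (37 mm wide, rims 62 mm up); five hold fixed vials (tops 112 mm up). The robot pushing it with over 25 N is forcing it.
- holder (a point): the empty holder: a cup of 32 mm bore, 20 mm deep from its rim. This point is the centre of its floor, 42 mm above the bench, 80 mm from the turning axis, at angle (carousel joint - 1.047) from the base's x axis; it turns with the disc.
- peg (a point): top centre of one of the six steel push pegs: upright, 12 mm in diameter, 40 to 90 mm above the bench, 118 mm from the turning axis, one midway between each two holders. This one lies at angle (carousel joint - 0.524) from the base's x axis, the others every 1.047 rad round; they turn with the disc.
- carousel (a joint): disc angle (rad), growing anticlockwise from above; starts between 0.2 and 0.5. The next station is nominally at 1.047, but as the pin's bracket is set by hand it truly lies up to 0.07 either side, found only by feel. Turning freely takes 1 N at a peg. At the station the disc meets a stiff stop (3 to 6 N per mm at a peg).
- pin (a joint): sprung index pin under the reader's hood, at the disc's rim: 0 m = fully out (clear of a ramp, or down in a notch). From 0.17 rad before the true station a ramp lifts it up to 0.007 m and the push at a peg rises to 7 to 9 N; then it snaps down into the notch, the push vanishes, and within 0.08 rad more the disc meets the stop. Let go earlier, the pin does not go in.
- cylinder_a: bystander, not to be moved: a clear measuring cylinder, 250 mm tall, 68 mm foot, far right; origin at the centre of its underside.
- cylinder_b: bystander, not to be moved: another such measuring cylinder, far left; origin at the centre of its underside.
- reagent: bystander, not to be moved: amber reagent bottle, 64 mm wide, 140 mm tall, right; origin at the centre of its underside.
- beaker: bystander, not to be moved: glass beaker, 68 mm wide, 85 mm tall, left; origin at the centre of its underside.
- dish: bystander, not to be moved: white evaporating dish, 84 mm wide, 30 mm tall, left; origin at the centre of its underside.
- stopper: bystander, not to be moved: small white plastic stopper, 34 mm wide, 30 mm tall, near the robot; origin at the centre of its underside.
Mind the look-alikes: they are no part of the job. Of the things that look like the vial, the middle-sized one is meant.

How it is judged:
On the way, in this order (a step that is already met when the one before it is completed fails the run):
1. the vial stands fully down and upright in the empty holder, let go of (horizontal distance between vial and holder below 0.004 m and z of vial in the frame of holder below 0.004 m and angle between vial's own z axis and vertical below 0.15 rad and contact force between the fingers and vial below 0.05 N), for 0.2 s.
2. with the pin down in the next notch, the carousel is leant against its stop with at least 8 N (value of joint carousel between 0.965 and 1.18 rad and value of joint pin below 0.001 m and contact force between the fingers and base above 8 N), for 0.15 s.
At the end, for the whole second after the job is handed in: The carousel rests at the next station (joint between 0.965 and 1.18 rad) with the index pin down in the notch (under 1 mm of lift), and the vial stands in the holder: centred within 4 mm, within 4 mm of its floor, within 0.15 rad of upright, at rest (horizontal distance between vial and holder below 0.004 m and z of vial in the frame of holder below 0.004 m and angle between vial's own z axis and vertical below 0.15 rad and value of joint carousel between 0.965 and 1.18 rad and value of joint pin below 0.001 m and velocity of joint carousel between -0.03 and 0.03 rad/s and linear speed of vial below 0.02 m/s); the robot touches nothing.
It fails at once if the robot pushes on the carousel or its base with more than 25 N (contact force between any of the fingers, the arm and base above 25 N).
It fails at once if other glassware is moved more than 30 mm (distance of any of cylinder_a, cylinder_b, reagent, beaker, dish, stopper from where it was at the start of the episode above 0.03 m).
It also fails if it takes over 67 s, if anything falls off the work surface, if the arm or the gripper's body presses on something with over 40 N, if the wrist force passes 120 N, or if a joint passes its speed limit or range.

### The arm

A 6-joint arm with a two-finger parallel gripper is mounted at the origin on the work surface. World frame = base frame: x ahead of the robot, y to its left, z up, the work surface at z = 0. Lengths are in m, angles in rad, forces in N, time in s.
With the tool pointing down it reaches from about 0.3 to 0.825 m from the base axis. Payload 5.4 kg.
Tool frame: the origin (TCP) lies at the very end of the fingers, on their centre line; the grasp point (between the pads) lies 19 mm behind it; z points along the fingers, y is the line along which they close (so a half turn about z gives the same grasp; the last joint's range is limited). The gripper opens to 92 mm and grips with 3 to 60 N. Pads are 20 mm wide; open, the fingers measure 128 mm over their backs; the gripper's body (75 mm by 189 mm) begins 69 mm behind the grasp point.
Start: joints at [0.925, 0.158, 1.597, -0, 1.386, -0.21], TCP at [0.243, 0.521, 0.215] pointing down, gripper open.
Joint ranges: [-2.91, 2.91], [-0.94, 2.29], [0.18, 2.7], [-1.29, 4.43], [0.17, 2.64], [-3, 3]. Speed limits (rad/s): [2.57, 2.57, 3.14, 3.14, 3.14, 3.14].

### API

Orientations are given as a rotation vector (axis times angle).
In Python, from workcell import bot gives the robot as it stands. Calls block until the motion is done:
- bot.goto(position, orientation): joint-space move of the TCP to a pose.
- bot.line_to(position, rot=None, max_speed=0.15): straight line of the TCP; rot=None keeps the orientation; max_speed is the mean speed in m/s.
- bot.set_joints(angles): joint-space move.
- bot.set_gripper(opening, newtons=None): opening from 0.0 (shut) to 1.0 (fully open); newtons is the grip in N (None keeps the last); returns when the fingers have stopped.
- bot.hold(seconds).
- bot.inverse_kinematics(position, orientation): joint angles nearest the present ones, or None.
- bot.read_camera(name): name is "scene" or "top" or "wrist"; returns a dict with "pixels" (420x560x3 uint8, blue, green, red), "fx", "fy", "cx", "cy" (pixels), "R" (3x3) and "t" (3): a world point X has camera coordinates R X + t. Camera axes: x right, y down, z forward; pixel columns grow to the right and rows downward; lengths in m; the calibration is good to about 2 mm. A picture is of the moment at which its call begins. There is no depth.
A pose or a line that the arm cannot do raises bot.MotionError and nothing moves.
- bot.job_done(): hands the job in; it is judged then, once.
Readings, each from a call of its own:
- bot.current_clock(): time.
- bot.current_joints(): joint angles.
- bot.current_joint_vel(): joint speeds.
- bot.current_effort(): joint torques, N m.
- bot.current_ee_pos(): TCP position.
- bot.current_tool_rot(): TCP orientation.
- bot.current_contact_force(): force on the tool from outside, world axes, zero at the start.
- bot.current_ft_torque(): the same for the moment, N m.
- bot.current_opening(): opening from 0.0 (shut) to 1.0 (fully open).
- bot.current_grip_force(): force on a finger pad.
Only numpy, scipy, OpenCV 4.12 (cv2) and the standard library are available. Lean on these libraries where they do the work, as an engineer would, in place of code of your own. Each camera call takes 0.05 s, during which the arm holds its last target. There are 200 camera calls.

## Working session

There is one attempt and no reset: what is moved stays moved. The work goes in short steps, each a Python script; the robot and the scene stay as the last script left them, time stands still between calls to the robot, and variables do not carry over. Pictures are saved under pics/ and viewed, at most 10 in all, crops included, and the job is handed in when it is done.

```bash
mkdir -p pics; ls
cat > h.py <<'E'
import numpy as np, cv2
from workcell import bot
def snap(cam,fn):
    c=bot.read_camera(cam); cv2.imwrite('pics/'+fn+'.png',c['pixels'])
    np.savez('pics/'+fn+'.npz',**{k:c[k] for k in('fx','fy','cx','cy','R','t')}); return c
def ray(fn,u,v,z):
    c=np.load('pics/'+fn+'.npz'); R=c['R'];o=-R.T@c['t']
    d=R.T@np.array([(u-c['cx'])/c['fx'],(v-c['cy'])/c['fy'],1]); return o+d*(z-o[2])/d[2]
def proj(fn,X):
    c=np.load('pics/'+fn+'.npz'); p=c['R']@np.array(X)+c['t']
    return p[0]/p[2]*c['fx']+c['cx'],p[1]/p[2]*c['fy']+c['cy']
E
python3 - <<'E'
from h import *
snap('top','top0');snap('scene','sc0')
print(bot.current_tool_rot(),bot.current_clock())
for f in('top0','sc0'):
    c=np.load('pics/'+f+'.npz');print(c['fx'],-c['R'].T@c['t'],c['R'])
E
```

```text
pics
[-6.78952667e-01 -3.06664237e+00  2.41185047e-03] 0.1
454.68160549650105 [0.49628538 0.019437   1.16581585] [[-0.01674695 -0.99954743  0.02498965]
 [-0.99639695  0.01460546 -0.08354522]
 [ 0.08314242 -0.02629874 -0.9961906 ]]
437.1625986848235 [ 1.16774619 -0.23998212  0.84108482] [[ 0.39764356  0.91753308  0.00355667]
 [ 0.68214952 -0.29303538 -0.66992709]
 [-0.61363804  0.26881837 -0.74241838]]
```

View pics/top0.png

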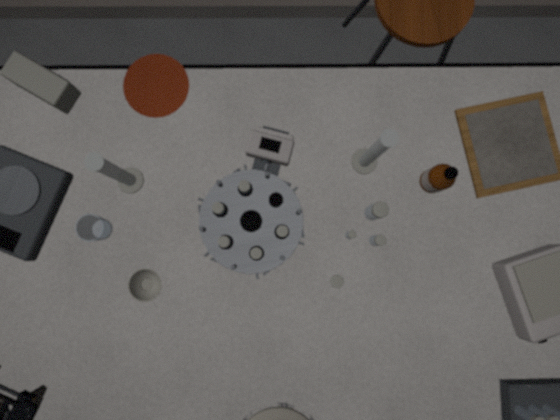

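View pics/sc0.png

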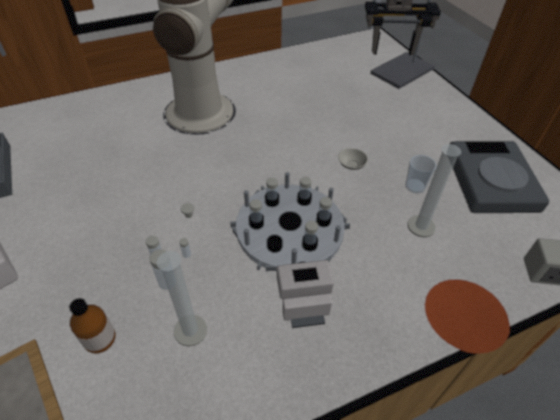

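Run:
```python
from h import *
a=cv2.imread('pics/top0.png');b=cv2.imread('pics/sc0.png')
f=lambda i,u,v,w,h,s:cv2.resize(cv2.convertScaleAbs(i[v:v+h,u:u+w],alpha=1.5),None,fx=s,fy=s,interpolation=cv2.INTER_CUBIC)
A=f(a,190,120,220,180,3.6); cv2.imwrite('pics/c1.png',A[:600])
cv2.imwrite('pics/c2.png',f(b,130,160,230,140,3.4))
```

```text
(no output)
```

View pics/c1.png

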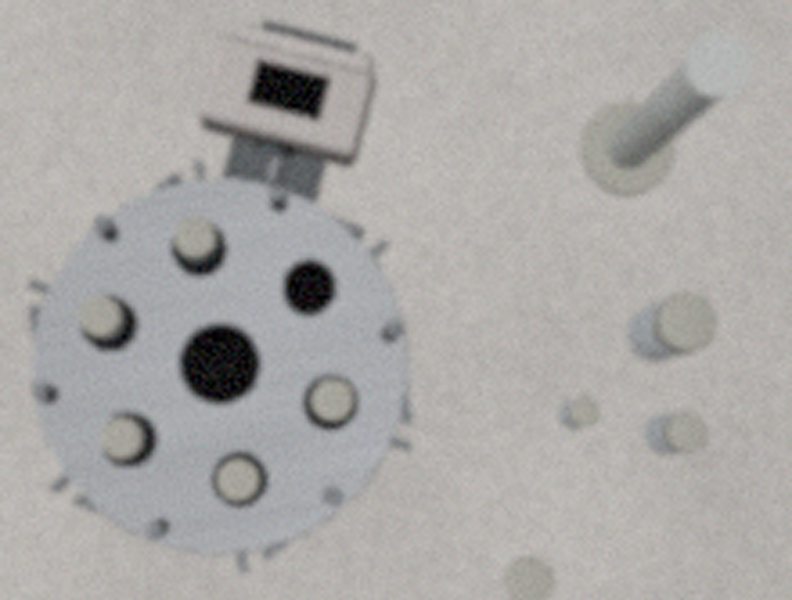

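View pics/c2.png

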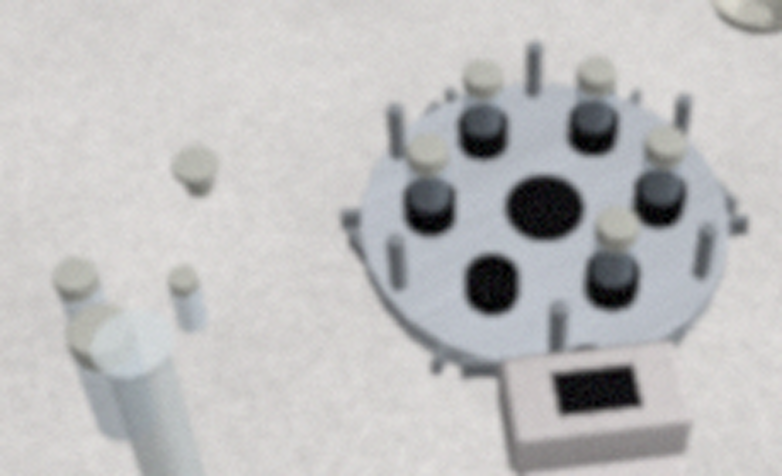

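Run:
```python
from h import *
g=lambda u,v,z:ray('top0',190+u/3.6,120+v/3.6,z)
P=np.array([g(u,v,.085) for u,v in[(279,203),(392,331),(333,496),(158,527),(46,393),(107,230)]])
V=np.array([g(u,v,.112) for u,v in[(198,240),(105,317),(127,437),(240,478),(331,400)]])
C=P.mean(0);print('C pegs',C, 'hole',g(220,363,.04))
print('peg r',np.linalg.norm(P-C,axis=1),np.degrees(np.arctan2(*(P-C).T[1::-1])))
print('vials',np.linalg.norm(V[:,:2]-C[:2],axis=1),np.degrees(np.arctan2(*(V-C).T[1::-1])))
H=g(309,287,.062);print('holder',H,np.linalg.norm((H-C)[:2]),np.degrees(np.arctan2(*(H-C)[1::-1])))
print('reader',g(290,95,.095)-C,np.degrees(np.arctan2(*(g(290,90,.095)-C)[1::-1])))
for n,p,z in[('vial',(686,432),.07),('big',(686,323),.1),('small',(583,411),.05),('stop',(528,578),.03),('cylA',(628,150),0),('cylAtop',(715,65),.25)]:print(n,g(*p,z))
print('reag',ray('top0',430,180,.03),'scene vial cap', ray('sc0',130+77/3.4,160+270/3.4,.07))
```

```text
C pegs [0.56456203 0.05578122 0.085     ] hole [0.56710107 0.05688899 0.04      ]
peg r [0.11359384 0.11621804 0.11544169 0.11492108 0.11563371 0.11566736] [ -21.12308602  -80.46906698 -140.43023778  158.87881937   99.11791745
   39.45593495]
vials [0.07898145 0.07791955 0.07627043 0.07711409 0.07725218] [   8.74483052   68.28243716  129.56908719 -170.13513759 -110.41211872]
holder [ 0.6164352  -0.00474144  0.062     ] 0.0797108355281187 -49.40055582616879
reader [ 0.17671401 -0.04927237  0.01      ] -15.317079222268312
vial [ 0.51399854 -0.25642505  0.07      ]
big [ 0.58502137 -0.2514269   0.1       ]
small [ 0.52980876 -0.19109078  0.05      ]
stop [ 0.41592076 -0.15325614  0.03      ]
cylA [ 0.71981328 -0.23903635  0.        ]
cylAtop [ 0.72058062 -0.23531358  0.25      ]
reag [ 0.66485749 -0.39843077  0.03      ] scene vial cap [ 0.51132046 -0.25326105  0.07      ]
```

```bash
cat >> h.py <<'E'
from scipy.spatial.transform import Rotation as Rn
def down(a):
    best=None
    for b in (a,a+np.pi):
        y=np.array([np.cos(b),np.sin(b),0]);z=np.array([0,0,-1.])
        r=Rn.from_matrix(np.c_[np.cross(y,z),y,z]).as_rotvec()
        q=bot.inverse_kinematics([.45,0,.25],r)
        if q is not None and (best is None or abs(q[5])<best[0]): best=(abs(q[5]),r)
    return best[1]
E
python3 - <<'E'
from h import *
r=down(np.radians(-47))
bot.goto([0.2,0.4,0.34],bot.current_tool_rot())
bot.goto([0.42,-0.2,0.32],r)
bot.goto([0.512,-0.255,0.2],r)
snap('wrist','w1');print(bot.current_clock(),bot.current_joints(),bot.current_ee_pos(),bot.current_contact_force())
print(proj('w1',[.512,-.255,.07]),proj('w1',[.512,-.255,0]),proj('w1',bot.current_ee_pos()))
E
```

```text
3.8667 [-6.72692360e-01  1.59062870e-01  1.62145835e+00 -3.30621961e-05
  1.35837975e+00  1.46931434e-01] [ 0.51249611 -0.25499518  0.20200967] [-0.26078784 -0.51493533  0.70065524]
(np.float64(280.20566208288477), np.float64(206.3994225310524)) (np.float64(280.0821733784193), np.float64(192.9846242110786)) (np.float64(281.32720880158064), np.float64(258.69138283650614))
```

View pics/w1.png

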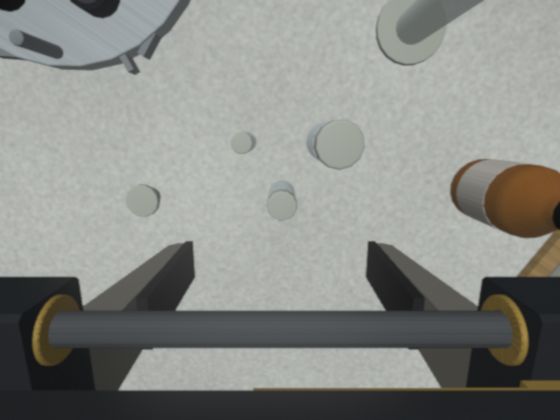

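Run:
```python
from h import *
p=ray('w1',282,205,.07);print(p)
bot.set_gripper(0.6)
bot.line_to([p[0],p[1],.12],max_speed=.2)
bot.line_to([p[0],p[1],.037],max_speed=.1)
print(bot.current_ee_pos(),bot.current_contact_force())
bot.set_gripper(0.0,15)
print('open',bot.current_opening()*92,bot.current_grip_force(),bot.current_ee_pos())
bot.line_to([p[0],p[1],.19])
bot.line_to([.56,-.1,.19],max_speed=.25)
bot.hold(.1);e=bot.current_ee_pos();print(bot.current_opening()*92,bot.current_grip_force(),bot.current_contact_force(),e)
snap('wrist','w2');snap('top','top2');print(bot.current_clock())
print('holder rim pred',proj('w2',[.6164,-.0047,.062]))
```

```text
[ 0.51405698 -0.25530253  0.07      ]
[ 0.51464749 -0.25576434  0.03781708] [-0.19611149 -0.37311039 -0.23926915]
open 27.38837559762406 14.99553456902504 [ 0.51421593 -0.25544127  0.03726138]
27.620491448118443 14.993924349546432 [ 0.1927173  -0.25631098 -0.08481543] [ 0.55966222 -0.10133551  0.18981031]
8.7833
holder rim pred (np.float64(241.11283393052707), np.float64(79.13687736604774))
```

View pics/w2.png

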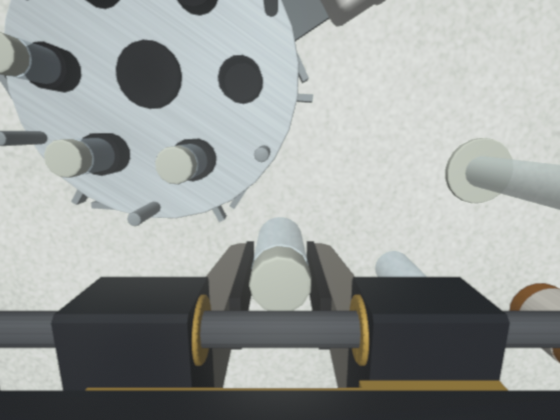

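Run:
```python
from h import *
e=np.array([ 0.55966222,-0.10133551,0.18981031])
cap=ray('w2',281,283,e[2]+.0327);d=(cap-e)[:2];print('cap off',d)
H=ray('w2',241.2,79,.062)[:2];print('H',H)
H0=H.copy(); T=H-np.clip(d,-.002,.002)
bot.line_to([*T,.19],max_speed=.25); bot.line_to([*T,.106],max_speed=.1); bot.hold(.15)
f0=bot.current_contact_force();print(f0,bot.current_ee_pos())
z=.106
while z>.0795:
    z-=.003; bot.line_to([*T,z],max_speed=.06)
    f=bot.current_contact_force()-f0; e=bot.current_ee_pos(); print(np.round(z,4),np.round(f,2),np.round(e,4))
    if f[2]>4: break
print(bot.current_clock())
```

```text
cap off [0.00070863 0.00042914]
H [ 0.6165282  -0.00468266]
[-0.82233408 -0.26844281 -1.22426095] [ 0.61646367 -0.00522827  0.10696715]
0.103 [1.35 0.14 0.96] [ 0.6157 -0.0051  0.1028]
0.1 [0.74 0.23 0.38] [ 0.6156 -0.0051  0.0997]
0.097 [-0.37  1.78  7.08] [ 0.6166 -0.0048  0.0984]
11.2667
```

Run:
```python
from h import *
T=np.array([.61582,-.00511])
offs=[(.0018*np.cos(a),.0018*np.sin(a)) for a in np.radians([90,30,150,-30,-90,-150])]+[(.0032*np.cos(a),.0032*np.sin(a)) for a in np.radians(range(0,360,45))]
ok=False
for o in offs:
    P=T+o
    bot.line_to([*P,.1015],max_speed=.05);bot.hold(.15);f0=bot.current_contact_force()
    for z in(.0985,.0965,.0945):
        bot.line_to([*P,z],max_speed=.05);f=bot.current_contact_force()-f0
        if f[2]>3.5:break
    else: ok=True
    print(np.round(np.array(o)*1e3,1),z,np.round(f,2),np.round(bot.current_ee_pos(),4))
    if ok or bot.current_clock()>24:break
if ok:
    while z>.0795:
        z-=.003;bot.line_to([*P,z],max_speed=.06);f=bot.current_contact_force()-f0
        print(round(z,4),np.round(f,2),np.round(bot.current_ee_pos(),4))
        if f[2]>5:break
else: bot.line_to([*T,.102])
snap('wrist','w3');snap('top','t3');snap('scene','s3');print(bot.current_clock())
```

```text
[0.  1.8] 0.0945 [ 0.67 -0.   -0.17] [ 0.6158 -0.0033  0.0943]
0.0915 [ 0.24 -0.12 -0.33] [ 0.6157 -0.0033  0.0912]
0.0885 [ 1.06 -0.1   0.01] [ 0.6157 -0.0033  0.0882]
0.0855 [ 1.06  1.02 -0.46] [ 0.6157 -0.0032  0.0852]
0.0825 [ 0.45  0.02 -0.1 ] [ 0.6157 -0.0033  0.0822]
0.0795 [ 0.75  0.23 -1.03] [ 0.6157 -0.0033  0.0792]
13.8167
```

Run:
```python
from h import *
P=[.6157,-.0033];z=.0795;f0=np.array([-.8,-.2,-1.2])
while z>.074:
    z-=.001;bot.line_to([*P,z],max_speed=.03);f=bot.current_contact_force()-f0
    print(round(z,4),np.round(f,2))
    if f[2]>3:break
bot.set_gripper(.55);bot.hold(.3)
e=bot.current_ee_pos();bot.line_to([e[0],e[1],.16],max_speed=.15);bot.line_to([e[0]-.06,e[1]-.08,.25],max_speed=.3)
snap('wrist','w4');snap('scene','s4');print(bot.current_clock())
w=cv2.imread('pics/w4.png');s=cv2.convertScaleAbs(cv2.imread('pics/s4.png'),alpha=1.5)[180:290,220:360]
cv2.imwrite('pics/v4.png',np.vstack([cv2.resize(w[:210],(560,210)),cv2.resize(s,(560,390),interpolation=cv2.INTER_CUBIC)]))
print('cap',proj('w4',[.6165,-.0035,.112]))
```

```text
0.0785 [0.28 0.14 3.32]
16.275
cap (np.float64(261.5815093555434), np.float64(91.50007160843236))
```

View pics/v4.png

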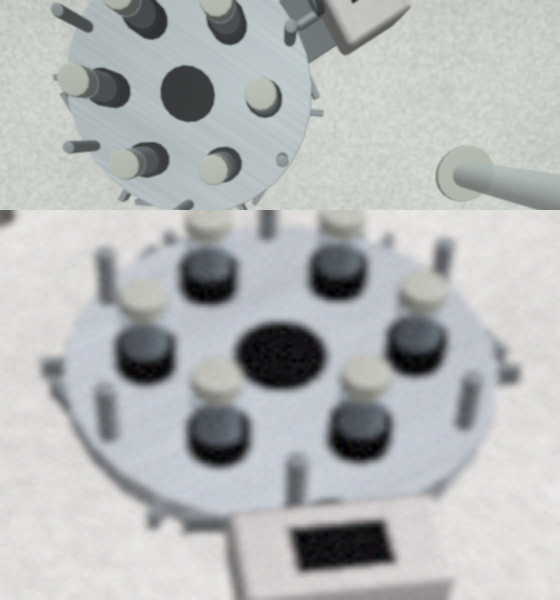

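```bash
cat > push.py <<'E'
from h import *
C=np.array([.5655,.0565]);RAD=.121;Z=.064;K=None
def tool(phi,k):
    y=k*np.array([np.cos(phi),np.sin(phi),0]);z=np.array([0,0,-1.])
    return Rn.from_matrix(np.c_[np.cross(y,z),y,z]).as_rotvec()
def pos(phi,z=Z): return [*(C+RAD*np.array([np.cos(phi),np.sin(phi)])),z]
def best(phi):
    return min((1,-1),key=lambda k:abs(bot.inverse_kinematics(pos(phi),tool(phi,k))[5]))
def move(phi,k,v=.06): bot.line_to(pos(phi),rot=tool(phi,k),max_speed=v)
def ft(phi,f0,n=1):
    f=bot.current_contact_force()-f0; return -(f@np.array([-np.sin(phi),np.cos(phi),0])),np.linalg.norm(f[:2])
E
python3 - <<'E'
from push import *
print('hub',ray('w4',187,93,.04))
phi=np.radians(144.5);k=best(phi);print(k,bot.inverse_kinematics(pos(phi),tool(phi,k)),bot.inverse_kinematics(pos(phi+.9),tool(phi+.9,k)))
bot.set_gripper(0.0,30)
bot.goto(pos(phi,.25),tool(phi,k))
snap('wrist','w5')
print(bot.current_clock(),[ (proj('w5',[*(C+.118*np.array([np.cos(a),np.sin(a)])),.09])) for a in np.radians([158.9,-140.8,99.2])])
E
```

```text
hub [0.56494488 0.06128289 0.04      ]
-1 [ 1.46718988e-02  1.02515486e-01  1.97955444e+00 -4.44089210e-16
  1.05952273e+00  6.34263783e-01] [-0.21863139  0.01447726  2.07222249  0.          1.0548929  -0.49903951]
18.0667 [(np.float64(285.879094094111), np.float64(228.0174868189467)), (np.float64(363.39858081318204), np.float64(303.97136711956455)), (np.float64(319.85043174216725), np.float64(111.05608429136103))]
```

View pics/w5.png

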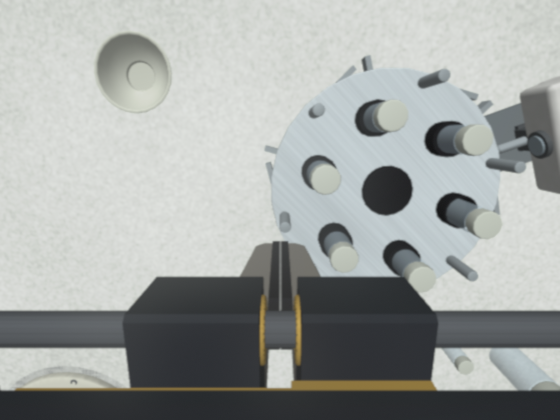

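Run:
```python
from push import *
phi=np.radians(144.5);k=-1
bot.line_to(pos(phi),rot=tool(phi,k),max_speed=.15);bot.hold(.3)
f0=np.mean([bot.current_contact_force() for _ in range(3)],0);print(f0,bot.current_clock())
peak=0;snapd=False;tr=0;log=[]
start=phi
while phi<start+1.0:
    step=.03 if phi<start+.36 else .012
    phi+=step; move(phi,k,.06)
    a,n=ft(phi,f0);e=bot.current_ee_pos();tr=np.arctan2(e[1]-C[1],e[0]-C[0])%(2*np.pi)-start
    log.append((round(phi-start,3),round(tr,3),round(a,1),round(n,1)))
    peak=max(peak,a)
    if n>14: print('high');break
    if peak>5 and a<2.5: print('snap');break
for l in log:print(*l)
print(bot.current_clock());np.save('st.npy',[phi,*f0])
```

```text
[ 0.53135851 -0.97415249  0.60029957] 19.7583
snap
0.03 0.03 0.6 0.6
0.06 0.06 0.7 1.2
0.09 0.09 0.5 0.6
0.12 0.119 1.1 1.5
0.15 0.149 0.4 1.0
0.18 0.179 0.9 1.3
0.21 0.21 0.9 0.9
0.24 0.24 1.6 1.7
0.27 0.27 0.4 1.3
0.3 0.3 1.1 1.1
0.33 0.33 0.1 1.0
0.36 0.36 1.1 1.1
0.39 0.39 1.4 1.5
0.402 0.401 1.0 1.0
0.414 0.414 2.0 2.1
0.426 0.427 1.4 1.5
0.438 0.439 0.7 1.0
0.45 0.451 1.3 1.4
0.462 0.463 1.5 1.7
0.474 0.475 1.4 1.4
0.486 0.487 1.0 1.3
0.498 0.499 0.9 1.3
0.51 0.511 1.2 1.2
0.522 0.522 2.0 2.4
0.534 0.531 5.2 5.2
0.546 0.543 5.3 5.3
0.558 0.555 5.2 5.2
0.57 0.566 6.0 6.0
0.582 0.578 6.8 6.8
0.594 0.589 7.3 7.3
0.606 0.599 7.4 7.4
0.618 0.611 8.5 8.6
0.63 0.622 8.7 8.8
0.642 0.638 6.1 6.2
0.654 0.659 1.6 1.7
28.5083
```

Run:
```python
from push import *
s=np.load('st.npy');phi=s[0];f0=s[1:];k=-1;st=phi;n=0;log=[]
while phi<st+.16 and n<12:
    phi+=.005 if n<4 else .0025
    move(phi,k,.03)
    if n>3: bot.hold(.05)
    a,n=ft(phi,f0);log.append((round(phi-st,4),round(a,1),round(n,1)))
for _ in range(6):
    bot.hold(.1);a,n=ft(phi,f0);log.append(('hold',round(a,1),round(n,1)))
    if n<11.5: phi+=.0015;move(phi,k,.03)
for l in log:print(*l)
print(bot.current_clock());np.save('st.npy',[phi,*f0])
```

```text
0.005 0.7 1.5
0.01 0.2 0.8
0.015 0.9 1.6
0.02 0.3 0.4
0.025 0.2 1.4
0.03 1.5 1.5
0.035 0.9 0.9
0.04 1.0 1.7
0.045 1.8 2.0
0.05 2.3 2.3
0.055 1.9 2.5
0.06 3.3 3.3
0.065 5.6 5.6
0.0675 6.4 6.5
0.07 7.3 7.3
0.0725 8.1 8.1
0.075 8.0 8.1
0.0775 8.6 8.6
0.08 9.7 9.7
0.0825 10.1 10.1
0.085 10.6 10.6
0.0875 11.2 11.2
0.09 12.9 12.9
hold 13.1 13.1
hold 12.5 12.5
hold 13.3 13.3
hold 12.9 12.9
hold 12.3 12.3
hold 12.9 12.9
35.4083
```

Run:
```python
from push import *
s=np.load('st.npy');phi=s[0];k=-1
move(phi-.02,k,.02);move(phi-.14,k,.06)
print(ft(phi,s[1:]))
e=bot.current_ee_pos();bot.line_to([e[0],e[1],.25],max_speed=.15);bot.line_to([.36,.1,.3],max_speed=.25)
snap('wrist','w6');snap('top','t6');snap('scene','s6');print(bot.current_clock())
s=lambda fn:cv2.convertScaleAbs(cv2.imread(f'pics/{fn}.png'),alpha=1.5)
cv2.imwrite('pics/v6.png',np.vstack([cv2.resize(s('s6')[170:290,200:360],(400,300),interpolation=2),cv2.resize(s('t6')[130:295,185:405],(400,300),interpolation=2)]))
```

```text
(np.float64(1.7607758699051674), np.float64(2.4157992541698565))
38.1917
```

View pics/v6.png

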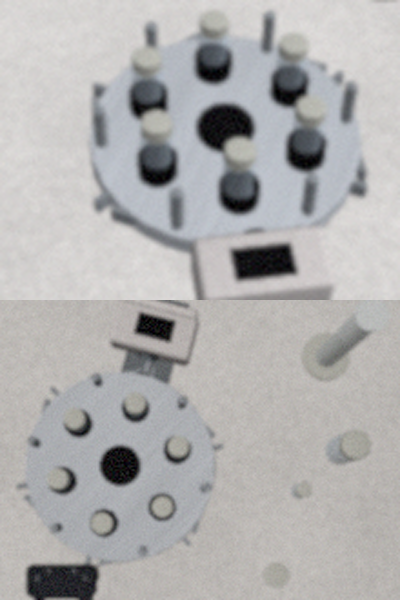

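All six holders are filled. The placed vial stands at about (135, 405) in the crop, in line with the reader, and the other glassware has not moved.

```bash
python3 -c "
from workcell import bot
print(bot.job_done(),bot.current_clock())"
```

```text
the job is handed in; nothing more can be done
the job is handed in; nothing more can be done
```

The job is handed in, though no verdict came back: the vial stands in the empty holder, and the carousel snapped past the pin's ramp, was leant on its stop at about 13 N for 0.6 s, and was left resting at the next station at about 38 s.

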